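# Lock the specimen clamp with the extension bar

## Robot

A 6-joint arm with a two-finger parallel gripper is mounted at the origin on the work surface. World frame = base frame: x ahead of the robot, y to its left, z up, the work surface at z = 0. Lengths are in m, angles in rad, forces in N, time in s.
With the tool pointing down it reaches from about 0.3 to 0.85 m from the base axis. Payload 4.2 kg.
Tool frame: the origin (TCP) lies at the very end of the fingers, on their centre line; the grasp point (between the pads) lies 19 mm behind it; z points along the fingers, y is the line along which they close (so a half turn about z gives the same grasp; the last joint's range is limited). The gripper opens to 91 mm and grips with 3 to 60 N. Pads are 32 mm wide; open, the fingers measure 118 mm over their backs; the gripper's body (76 mm by 178 mm) begins 60 mm behind the grasp point.
Start: joints at [-1.137, 0.32, 1.565, -0, 1.257, -0.02], TCP at [0.252, -0.517, 0.214] pointing down, gripper open.
Joint ranges: [-3.11, 3.11], [-0.84, 2.01], [0.21, 2.61], [-1.34, 4.49], [0.05, 2.63], [-2.56, 2.56]. Speed limits (rad/s): [2.57, 2.57, 3.14, 3.14, 3.14, 3.14].

## Interface

Orientations are given as [roll, pitch, yaw] about the fixed x, y, z axes, in that order (R = Rz(yaw) Ry(pitch) Rx(roll)).
In Python, from cell import * gives the robot as it stands.
- The arm moves only by the tool arm_command, never from a script. Its argument "targets" is a list that holds one entry, the list of rows, each a list of 6 numbers: the shift along the world's x, y, z in mm, then the turn, a rotation vector about the world's x, y, z in units of 6 degrees (1.0 is 6 degrees). A call has exactly 5 rows; each row shifts and turns the commanded pose from where the row before left it; what a row does not reach is not made up. A row lasts 1/12 s, in which the tool goes at most 41.7 mm and 7.16 degrees, less where a joint would pass 70% of its speed; a pose out of reach is approached as far as the arm can. A call with a gripper value outside its range is refused whole. "hand" is the gripper's target within -1 to 1 (shut at 1, half-way at 0, fully open at -1), set as the call begins (left out, the last holds). The fingers move at their own pace and stop on an object; "newtons" is the grip in N (left out, the last holds). Time passes only in rows, so rows that do not move let the fingers close, or fill a call up. It gives the time, the measured TCP pose, the force, the opening and the grip force at its end, in the units of the state.
- sense(): the state, without advancing time (a new reading comes with each control period).
- camera(name): name is "scene" or "top" or "wrist"; returns a dict with "pixels" (480x640x3 uint8, red, green, blue), "fx", "fy", "cx", "cy" (pixels), "xyz" and "attitude" of the camera in the world; the wrist camera has in their place "mount" (4x4, takes a point from camera to tool coordinates, whose origin is the TCP and whose axes are the flange's). Camera axes: x right, y down, z forward; pixel columns grow to the right and rows downward; lengths in m; the calibration is good to about 2 mm. The wrist camera is an equidistant fisheye: a pixel r from the principal point sees the ray r / f radians off the axis. A picture is of the moment at which its call begins: read the wrist's pose just before it. There is no depth.
- hand_in(): hands the job in; it is judged then, once.
The state is a dict: "time_s": time; "joints": joint angles; "joint_vel": joint speeds; "effort": joint torques, N m; "position": TCP position; "orientation": TCP orientation; "contact_force": force on the tool from outside, world axes, zero at the start; "wrist_torque": the same for the moment, N m; "opening": finger opening in m; "grasp_force": force on a finger pad.
Only numpy, scipy, OpenCV 4.12 (cv2) and the standard library are available. Lean on these libraries where they do the work, as an engineer would, in place of code of your own. Each camera call takes 0.05 s, during which the arm holds its last target. There are 200 camera calls.

## Task

Clamp the metal block in the test fixture: push the square tube extension bar fully home over the clamp's stub lever, swing the lever with it past its dead point until it snaps over, and press it for a moment against its stop, firmly but not hard (10 to 15 N at the bar's grip), without touching the clamp with the gripper. Then draw the bar off, lay it flat on the bench well clear of the fixture, and let go; leave the other things on the bench alone.

Things in the scene. Friction and masses are not known exactly. Their poses are not given: they have to be found in the camera images.
- lever_pivot (a point): point on the upright pivot axis of the clamp lever, 55 mm above the bench, level with the stub's centre line; x axis = the plunger's direction, pivot to fence (roughly away from the robot), z up. The fixed aluminium plate (250 x 120 x 15 mm) spans x -50 to +200 mm from here. Lever hub 38 mm across; the pivot pin rises to 74 mm above the bench, all else of the fixture stays under 66 mm
- lever_tip (a point): outer end of the clamp's stub lever: a level round steel rod, 18 mm thick with a hemispherical end, 85 mm from the pivot to this end, centre line 55 mm above the bench; x axis points along the stub from the pivot outwards, z up. Only the outer 65 mm of it stands free of the hub
- lever (a joint): lever angle, rad. 0 = open: stub points 0.75 rad clockwise (from above) of the plunger's reverse (towards robot and its left). Grows counter-clockwise (left to right on the robot's side). Starts at 0 to 0.15. Spring load peaks near 1.6 N m at 0.6 to 0.9, vanishes at the dead point, about 1.33; beyond, it drives itself to an adjustable stop, set each time at 1.47 to 1.73, and stays
- bar_grip (a point): gripping place of the extension bar: on its centre line, 20 mm behind its middle, near its balance point. The bar is a loose aluminium square tube 240 mm long, 28 x 28 mm, about 0.2 kg, lying flat on the bench; x axis points along the bar to its open end (roughly away from the robot), z up
- bar_mouth (a point): centre of the bar's open end, 140 mm ahead of bar_grip; the square opening is 22 x 22 mm inside, walls 3 mm, 60 mm deep; axes as bar_grip
- bar_socket (a point): centre of the floor of the bar's socket, 60 mm inside the mouth, 80 mm ahead of bar_grip; the stub's end rests against it when the bar is fully home (bar_socket and lever_tip then meet, and the bar lies along the stub)
- specimen_center (a point): centre of the loose aluminium block 44 x 44 x 32 mm that lies in the fixture's nest on the plate; the closing plunger pushes it along the plunger's direction against the fence; axes as the block
- fence_face (a point): point on the face of the fixture's fence that the block is pressed against, 30 mm above the bench, x axis along the plunger's direction; the seated block's centre is 22 mm before it
- multimeter: bystander: black hand multimeter 160 x 80 x 34 mm lying on the bench, origin under its centre; not to be moved
- tray: bystander: grey open plastic tray 130 x 90 x 35 mm, origin under its centre; not to be moved
- screwdriver: bystander: screwdriver lying on the bench; not to be moved
- power_supply: bystander: grey and white bench power supply 200 x 220 x 115 mm, origin under its centre; not to be moved
Mind the look-alikes: they are no part of the job. There is more than one size of the part that bears bar_grip; the job needs the smaller. Of the things that look like the part that bears specimen_center, the larger one is meant.

How it is judged:
On the way, in this order (a step that is already met when the one before it is completed fails the run):
1. the bar is fully home on the stub: socket floor within 8 mm of the stub's end and the bar along the stub, the lever not yet past 0.6 rad (distance between bar_socket and lever_tip below 0.008 m and angle between the x axis of bar_socket and the x axis of lever_tip, either way round below 0.15 rad and value of joint lever below 0.6 rad), for 0.2 s.
2. the lever is beyond 1.44 rad and pressed onward against its stop with the bar, still on the stub: over 9 N between bar and clamp, the bar's play taken up forwards (not holding the lever back) (value of joint lever above 1.44 rad and distance between bar_socket and lever_tip below 0.03 m and contact force between bar and fixture above 9 N and y of bar_grip in the frame of lever_tip above 0 m), for 0.2 s.
At the end, for the whole second after the job is handed in: the lever is locked over (beyond 1.44 rad), the block sits against the fence (within 2.5 mm), and the bar lies flat and at rest on the bench, released, clear of the fixture, its open end more than 120 mm from the pivot (value of joint lever above 1.44 rad and x of specimen_center in the frame of fence_face above -0.0245 m and height (world z) of each of bar_grip, bar_mouth below 0.018 m and horizontal distance between bar_mouth and lever_pivot above 0.12 m and contact force between bar and fixture below 0.1 N and linear speed of bar below 0.01 m/s); the robot touches nothing.
It fails at once if the bar was forced against the clamp (over 65 N between bar and clamp) (contact force between bar and fixture above 65 N).
It fails at once if the robot itself pushed on the clamp (contact force between any of the fingers, the arm and fixture above 3 N).
It fails at once if a bystander was moved more than 20 mm (distance of any of multimeter, tray, screwdriver, power_supply from where it was at the start of the episode above 0.02 m).
It also fails if it takes over 72 s, if anything falls off the work surface, if the arm or the gripper's body presses on something with over 40 N, if the wrist force passes 120 N, or if a joint passes its speed limit or range.

## Working session

There is one attempt and no reset: what is moved stays moved. The work goes in short steps, Python scripts to look and compute and a tool call to move; the robot and the scene stay as the last step left them, time stands still between calls to the robot, and variables do not carry over. Pictures are saved under pics/ and viewed, at most 11 in all, crops included, and the job is handed in when it is done.

Besides the shell and the picture viewer there is one more tool, called after ">>>" as name(argument=value, ...), one argument or row to a line, values as JSON. arm_command: Moves the arm, as the interface text tells. Its arguments: {"type":"object","properties":{"targets":{"type":"array"},"hand":{"type":"number"},"newtons":{"type":"number"}},"required":["targets"]}

```bash
mkdir -p pics; ls; cat > h.py <<'E'
from cell import *
import numpy as np, cv2
from scipy.spatial.transform import Rotation as R
def snap(n,f=None):
    s=sense(); c=camera(n)
    if f: cv2.imwrite('pics/'+f,c['pixels'][:,:,::-1])
    return s,c
E
python3 - <<'E'
from h import *
for n in ('scene','top'):
    s,c=snap(n,n+'0.png'); print(n,{k:(np.round(v,4).tolist()) for k,v in c.items() if k!='pixels'})
print(s)
E
```

```text
pics
scene {'fx': 438.5522, 'fy': 438.5522, 'cx': 326.1496, 'cy': 242.3078, 'xyz': [1.3256, 0.2302, 0.9064], 'attitude': [-2.3761, 0.017, 1.7765]}
top {'fx': 579.7921, 'fy': 579.7921, 'cx': 315.5222, 'cy': 241.638, 'xyz': [0.4436, 0.0297, 1.4826], 'attitude': [-3.0857, -0.0072, -1.5879]}
{'time_s': 0.05, 'joints': array([-1.13700223e+00,  3.20276531e-01,  1.56564018e+00, -3.67283718e-05,
        1.25740193e+00, -1.99794603e-02]), 'joint_vel': array([ 0.00186493, -0.00113732, -0.00278421,  0.00056032, -0.00027539,
        0.00042426]), 'effort': array([ 3.34740962e-04, -4.13720191e+01, -2.32783663e+01,  7.29177170e-02,
        4.18307784e-02, -5.82169082e-05]), 'position': array([ 0.25185095, -0.51636239,  0.21314419]), 'orientation': array([-3.13986631e+00,  4.30811337e-07,  4.53784909e-01]), 'contact_force': array([ 0.25117031,  0.64676175, -0.56331257]), 'wrist_torque': array([-0.03562491, -0.01513146,  0.02807879]), 'grasp_force': 0.0, 'opening': 0.09141812248435673}
```

View pics/top0.png

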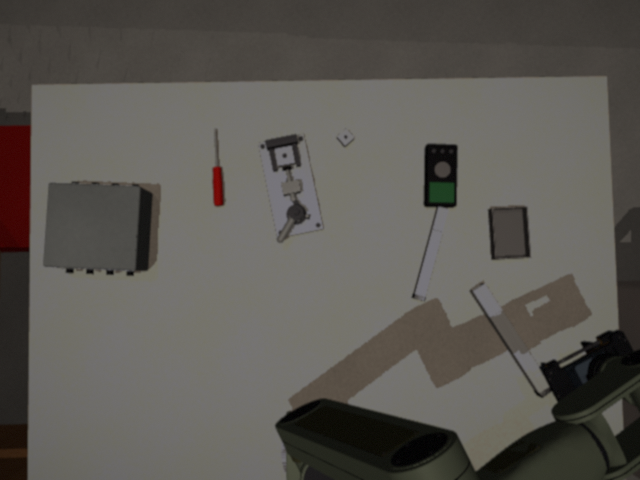

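View pics/scene0.png

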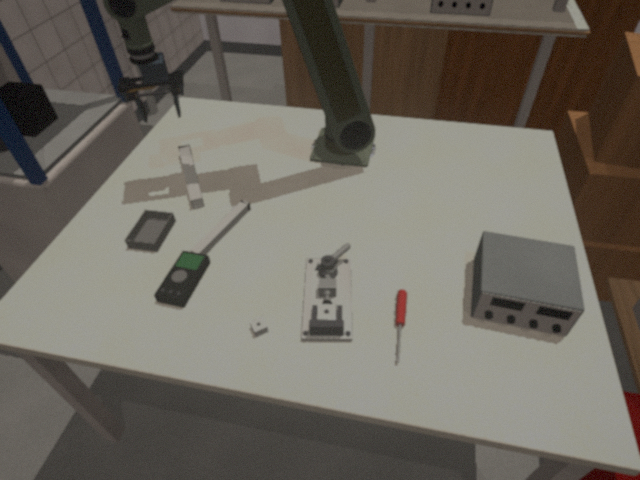

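The top view shows two bars: A, (440,207) to (419,299), about 240 mm, and B, (478,286) to (544,394), about 320 mm. So A is the smaller one. The nest block is at (285,155) and the small look-alike block at (345,137). The lever hub is at (296,213) and the stub tip near (279,240). Next is one close crop to check these.

```bash
python3 - <<'E'
import cv2,numpy as np
t=cv2.imread('pics/top0.png');s=cv2.imread('pics/scene0.png')
z=lambda i,x,y,w,h:cv2.resize(np.clip(i[y:y+h,x:x+w]*1.5,0,255).astype('uint8'),(400,300),interpolation=cv2.INTER_CUBIC)
cv2.imwrite('pics/crop1.png',np.vstack([np.hstack([z(t,380,195,140,105),z(t,240,150,120,90)]),np.hstack([z(s,170,180,100,75),z(s,280,230,120,90)])]))
E
```

```text
(no output)
```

View pics/crop1.png

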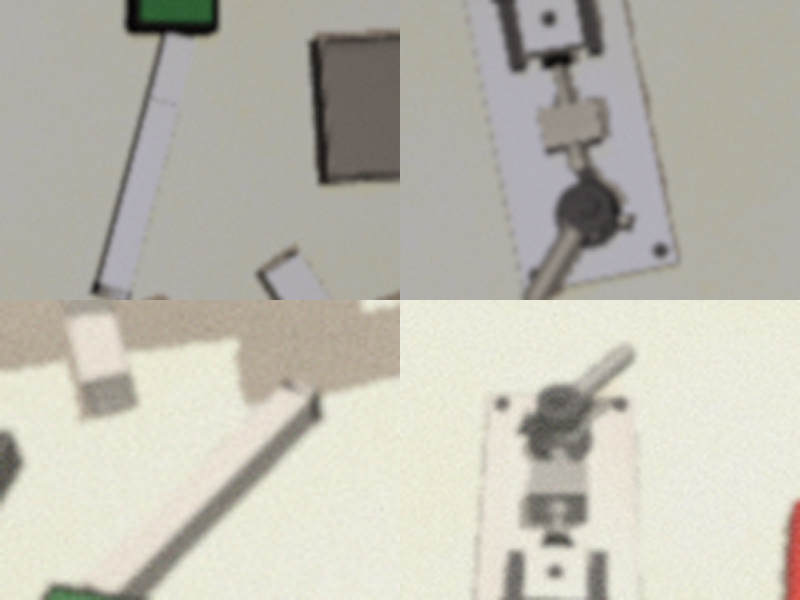

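```bash
cat >> h.py <<'E'
CAL={'scene':(438.5522,326.1496,242.3078,[1.3256,.2302,.9064],[-2.3761,.017,1.7765]),'top':(579.7921,315.5222,241.638,[.4436,.0297,1.4826],[-3.0857,-.0072,-1.5879])}
def ray(n,u,v):
    f,cx,cy,p,a=CAL[n]; d=R.from_euler('xyz',a).apply([(u-cx)/f,(v-cy)/f,1]); return np.array(p),d/np.linalg.norm(d)
def wray(s,c,u,v):
    a,b=u-c['cx'],v-c['cy']; r=np.hypot(a,b); th=r/c['fx']
    d=np.array([a/r*np.sin(th),b/r*np.sin(th),np.cos(th)]) if r>0 else np.array([0,0,1.])
    M=np.array(c['mount']); Q=R.from_euler('xyz',s['orientation'])
    return np.array(s['position'])+Q.apply(M[:3,3]), Q.apply(M[:3,:3]@d)
def plane(pd,z): p,d=pd; return np.round(p+d*(z-p[2])/d[2],4)
def tri(*rs):
    A=sum(np.eye(3)-np.outer(d,d) for p,d in rs); b=sum((np.eye(3)-np.outer(d,d))@p for p,d in rs)
    x=np.linalg.solve(A,b); return np.round(x,4),[round(float(np.linalg.norm(np.cross(x-p,d))),4) for p,d in rs]
E
python3 - <<'E'
from h import *
T=lambda u,v:ray('top',u,v); S=lambda u,v:ray('scene',u,v)
n,f=plane(T(419.5,297.5),.028),plane(T(443,207),.028)
print('bar',n,f,np.linalg.norm(f-n),np.degrees(np.arctan2(*(f-n)[1::-1])))
print('near end tri',tri(T(419.5,297.5),S(245.5,203)))
print('hub pin',tri(T(297,211.5),S(328.6,258.5)),plane(T(297,211.5),.074))
print('tip',tri(T(279.5,241),S(348.5,245)),plane(T(279.5,241),.055))
print('block',plane(T(285,155.5),.047))
for q in [(261,146),(300,135),(324,229),(273,238)]: print('plate',plane(T(*q),.015))
print('mm',plane(T(427,207),.034),plane(T(456,207),.034))
E
```

```text
bar [ 0.3805 -0.24    0.028 ] [ 0.607  -0.3055  0.028 ] 0.23578061837224873 -16.128982098926986
near end tri (array([ 0.3794, -0.2387,  0.0219]), [0.0025, 0.0025])
hub pin (array([0.5964, 0.066 , 0.0688]), [0.0038, 0.0038]) [0.5966 0.0621 0.074 ]
tip (array([0.5261, 0.1082, 0.0547]), [0.0014, 0.0014]) [0.5263 0.1068 0.055 ]
block [0.7406 0.0906 0.047 ]
plate [0.7728 0.1529 0.015 ]
plate [0.7997 0.0528 0.015 ]
plate [ 0.5573 -0.0043  0.015 ]
plate [0.5366 0.1253 0.015 ]
mm [ 0.607  -0.2639  0.034 ] [ 0.6058 -0.3369  0.034 ]
```

The crop confirms it. Bar A carries a seam about 60 mm from its far end at crop (165,102), so its mouth points away from the robot, beside the multimeter. The measured lengths fit the text (bar 0.236 m, stub 0.083 m). I'm moving above the bar now.

>>> arm_command(
  targets=[
    [[22,25,0,0,0,-0.7],[22,25,0,0,0,-0.7],[22,25,0,0,0,-0.7],[22,25,0,0,0,-0.7],[22,25,0,0,0,-0.7]],
  ],
  hand=-1,
)

```text
time_s: 0.52
position: [0.3626, -0.3904, 0.2136]
orientation: [-3.141, 0.0, 0.083]
contact_force: [0.1, -0.2, -0.1]
opening: 0.0913
grasp_force: 0.0
```

>>> arm_command(
  targets=[
    [[22,25,0,0,0,-0.7],[22,25,0,0,0,-0.7],[22,25,0,0,0,-0.7],[22,25,0,0,0,-0.7],[22,25,0,0,0,-0.7]],
  ],
)

```text
time_s: 0.93
position: [0.4727, -0.2653, 0.2136]
orientation: [-3.142, 0.001, -0.283]
contact_force: [0.8, -0.6, 0.7]
opening: 0.0913
grasp_force: 0.0
```

```bash
python3 - <<'E'
from h import *
s,c=snap('wrist','w1.png'); print(s['time_s'],s['position'],s['orientation'],s['joints'],s['contact_force']); print({k:np.round(v,4).tolist() for k,v in c.items() if k!='pixels'})
import pickle; pickle.dump((s,c),open('w1.pkl','wb'))
E
```

```text
0.9333 [ 0.47268383 -0.26527663  0.21363287] [-3.14156324e+00  7.67541505e-04 -2.82879022e-01] [-5.32529917e-01  2.68391500e-01  1.63927861e+00 -1.70679022e-04
  1.23467356e+00  1.32120180e+00] [ 0.75471584 -0.56839465  0.69591901]
{'fx': 371.6483, 'fy': 371.6483, 'cx': 320.6874, 'cy': 242.0051, 'mount': [[0.0006, -0.9599, -0.2804, 0.0798], [1.0, 0.0003, 0.001, 0.0012], [-0.0009, -0.2804, 0.9599, -0.1717], [0.0, 0.0, 0.0, 1.0]]}
```

View pics/w1.png

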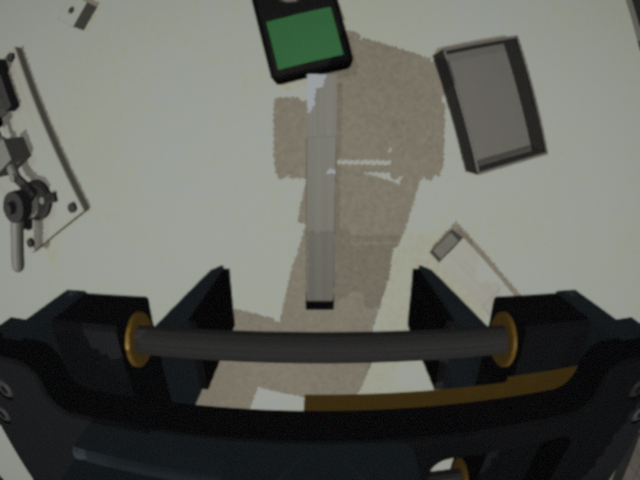

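The wrist view shows the bar's near top edge at (320,301), sides 307–334, its seam near y=136 and its far end near y=75. The multimeter's corner lies just beyond. The hub is at (15,207) and the stub tip at (18,270).

```bash
python3 - <<'E'
from h import *
import pickle; s,c=pickle.load(open('w1.pkl','rb'))
P=lambda u,v,z:plane(wray(s,c,u,v),z)
n,f,m=P(320,301,.028),P(322.5,74,.028),P(321.5,136,.028)
print(n,f,m,np.linalg.norm(f-n),np.linalg.norm(f-m),np.degrees(np.arctan2(*(f-n)[1::-1])))
print('width',np.linalg.norm(P(306.5,290,.028)-P(333.5,290,.028)))
print('tri near',tri(wray(s,c,320,301),ray('top',419.5,297.5),ray('scene',245.5,203)))
print('tri far',tri(wray(s,c,322.5,74),ray('top',443,207)))
print('hub',P(15,207,.074),'tip',P(18,271,.055))
d=(f-n)/np.linalg.norm(f-n); print('grip',n+.1*d)
E
```

```text
[ 0.3861 -0.241   0.028 ] [ 0.6064 -0.3074  0.028 ] [ 0.5489 -0.2898  0.028 ] 0.23008922182492605 0.060133268662197294 -16.77318346382155
width 0.028324018076537075
tri near (array([ 0.3802, -0.2392,  0.0206]), [0.0024, 0.0021, 0.0034])
tri far (array([ 0.6082, -0.308 ,  0.0172]), [0.0, 0.0])
hub [0.5945 0.05   0.074 ] tip [0.525  0.1102 0.055 ]
grip [ 0.48184547 -0.26985837  0.028     ]
```

>>> arm_command(
  targets=[
    [[2,-1,-30,0,0,-0.08],[2,-1,-35,0,0,0],[2,-1,-35,0,0,0],[2,-1,-30,0,0,0],[1,0,-25,0,0,0]],
  ],
  hand=-0.2,
)

```text
time_s: 1.4
position: [0.48, -0.2703, 0.0564]
orientation: [-3.141, 0.003, -0.287]
contact_force: [-0.0, 0.1, 0.4]
opening: 0.061
grasp_force: 0.0
```

>>> arm_command(
  targets=[
    [[0,0,-20,0,0,0],[0,0,-16,0,0,0],[0,0,-11,0,0,0],[0,0,-6,0,0,0],[0,0,0,0,0,0]],
  ],
)

```text
time_s: 1.82
position: [0.4803, -0.2705, 0.0049]
orientation: [-3.141, 0.002, -0.288]
contact_force: [0.1, -0.3, 0.7]
opening: 0.0546
grasp_force: 0.0
```

```bash
python3 - <<'E'
from h import *
s,c=snap('wrist','w2.png'); print(s['time_s'],s['position'],s['orientation'],s['opening'],s['contact_force'])
import pickle; pickle.dump((s,c),open('w2.pkl','wb'))
E
```

```text
1.8167 [ 0.48034487 -0.27053974  0.00487616] [-3.14114566e+00  2.31072426e-03 -2.87511259e-01] 0.05459084429182982 [ 0.13302302 -0.30601669  0.67683311]
```

View pics/w2.png

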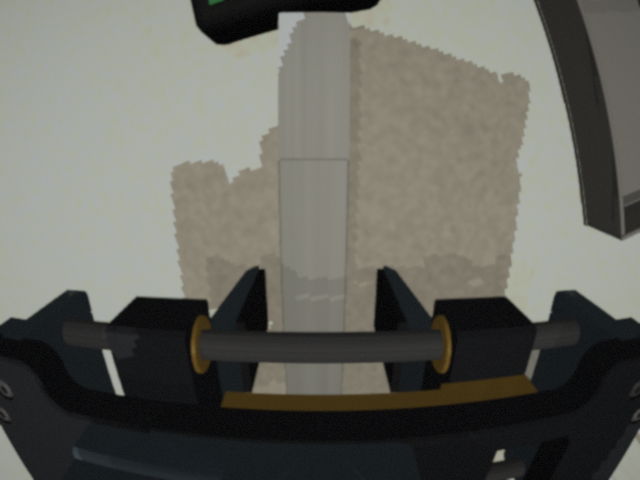

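The bar is centred between the fingers. The seam is at (314,159) and the mouth edge at (316,12). I'll compute the grip offset and close.

```bash
python3 - <<'E'
from h import *
import pickle; s,c=pickle.load(open('w2.pkl','rb'))
P=lambda u,v,z:plane(wray(s,c,u,v),z)
Q=R.from_euler('xyz',s['orientation'])
for u,v in [(280,159),(348,159),(280,13),(353,13),(315,159),(316,13)]:
    w=P(u,v,.028); print(w,np.round(Q.inv().apply(w-s['position']),4))
E
```

```text
[ 0.5526 -0.2764  0.028 ] [ 0.0709 -0.0149 -0.0233]
[ 0.5449 -0.3023  0.028 ] [ 0.0709  0.0121 -0.0233]
[ 0.6105 -0.2935  0.028 ] [ 0.1313 -0.0149 -0.0234]
[ 0.6022 -0.3213  0.028 ] [ 0.1312  0.0141 -0.0234]
[ 0.5485 -0.2897  0.028 ] [ 0.0707 -0.001  -0.0233]
[ 0.6061 -0.3071  0.028 ] [ 0.1309 -0.0006 -0.0234]
```

>>> arm_command(
  targets=[
    [[0,0,0,0,0,0],[0,0,0,0,0,0],[0,0,0,0,0,0],[0,0,0,0,0,0],[0,0,0,0,0,0]],
  ],
  hand=1,
  newtons=55,
)

```text
time_s: 2.28
position: [0.4817, -0.2704, 0.0068]
orientation: [-3.141, -0.001, -0.288]
contact_force: [1.0, 3.4, 4.5]
opening: 0.0275
grasp_force: 55.0
```

>>> arm_command(
  targets=[
    [[0,0,5,0,0,0],[0,0,15,0,0,0],[0,0,20,0,0,0],[0,0,30,0,0,0],[0,0,30,0,0,0]],
  ],
)

```text
time_s: 2.7
position: [0.4799, -0.2705, 0.1061]
orientation: [3.142, 0.003, -0.287]
contact_force: [0.9, -0.8, -2.8]
opening: 0.0275
grasp_force: 55.0
```

>>> arm_command(
  targets=[
    [[-6,20,5,0,0,0],[-6,30,5,0,0,0],[-6,30,5,0,0,0],[-6,30,5,0,0,-0.1],[-6,30,4,0,0,-0.1]],
  ],
)

```text
time_s: 3.12
position: [0.4501, -0.1299, 0.1302]
orientation: [3.141, 0.0, -0.31]
contact_force: [0.9, -0.3, -3.0]
opening: 0.0272
grasp_force: 55.0
```

>>> arm_command(
  targets=[
    [[-6,35,0,0,0,-0.1],[-6,35,0,0,0,-0.1],[-6,35,0,0,0,-0.1],[-6,35,0,0,0,-0.2],[-6,35,0,0,0,-0.2]],
  ],
)

```text
time_s: 3.53
position: [0.42, 0.0453, 0.13]
orientation: [3.141, -0.0, -0.383]
contact_force: [-0.1, -0.3, -2.9]
opening: 0.0277
grasp_force: 55.0
```

>>> arm_command(
  targets=[
    [[-8,34,0,0,0,-0.2],[-8,34,0,0,0,-0.2],[-8,32,0,0,0,-0.2],[-8,26,0,0,0,-0.1],[0,5,0,0,0,0]],
  ],
)

```text
time_s: 3.95
position: [0.3875, 0.1779, 0.1299]
orientation: [-3.141, 0.001, -0.452]
contact_force: [-0.2, 0.3, -3.0]
opening: 0.0279
grasp_force: 55.0
```

```bash
python3 - <<'E'
from h import *
s,c=snap('wrist','w3.png'); print(s['time_s'],s['position'],s['orientation'],s['joints'],s['contact_force'])
import pickle; pickle.dump((s,c),open('w3.pkl','wb'))
E
```

```text
3.95 [0.38747973 0.17788841 0.12990717] [-3.14144353e+00  1.11231459e-03 -4.51666765e-01] [4.02674740e-01 1.66539329e-01 2.01060341e+00 1.13950121e-03
 9.65068237e-01 2.42448884e+00] [-0.21989753  0.28909974 -2.97959064]
```

View pics/w3.png

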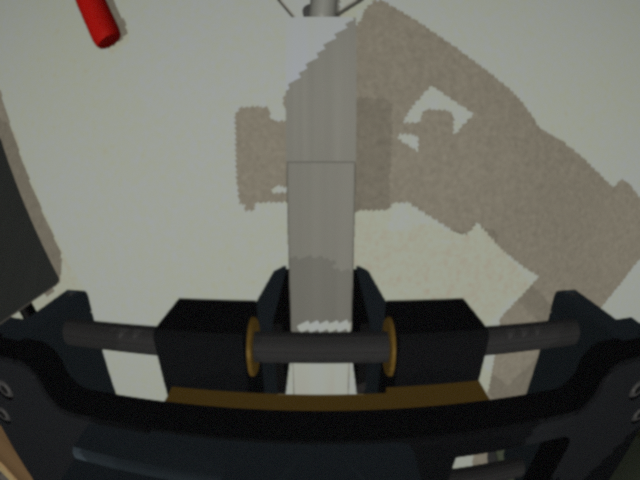

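The bar hides the stub from here; only the hub pin shows at (322,8). The seam is at (321,162), so the bar has not slipped. I'll step aside for a clear view of the stub.

>>> arm_command(
  targets=[
    [[4,-28,4,0,0,0.6],[5,-38,4,0,0,0.7],[5,-38,4,0,0,0.7],[5,-38,4,0,0,0.7],[4,-24,4,0,0,0.3]],
  ],
)

```text
time_s: 4.42
position: [0.4115, 0.0052, 0.1501]
orientation: [3.139, 0.0, -0.14]
contact_force: [0.5, 0.4, -3.2]
opening: 0.0277
grasp_force: 55.0
```

>>> arm_command(
  targets=[
    [[0,0,0,0,0,0],[0,0,0,0,0,0],[0,0,0,0,0,0],[0,0,0,0,0,0],[0,0,0,0,0,0]],
  ],
)

```text
time_s: 4.83
position: [0.4117, 0.0099, 0.1497]
orientation: [3.141, 0.001, -0.14]
contact_force: [-0.4, -0.1, -2.2]
opening: 0.0276
grasp_force: 55.0
```

```bash
python3 - <<'E'
from h import *
s,c=snap('wrist','w4.png'); print(s['time_s'],s['position'],s['orientation'],s['contact_force'])
import pickle; pickle.dump((s,c),open('w4.pkl','wb'))
P=c['pixels'][:,:,::-1]
for n,p in dict(tip=(.526,.108,.055),hub=(.5965,.063,.074)).items():
    M=np.array(c['mount']);Q=R.from_euler('xyz',s['orientation'])
    q=M[:3,:3].T@(Q.inv().apply(np.array(p)-s['position'])-M[:3,3]); th=np.arctan2(np.hypot(*q[:2]),q[2]); e=q[:2]/np.hypot(*q[:2])*th*c['fx']; print(n,e+[c['cx'],c['cy']])
cv2.imwrite('pics/w4c.png',cv2.resize(P[0:300,0:400],(800,600),interpolation=cv2.INTER_CUBIC))
E
```

```text
4.8333 [0.41168213 0.00985913 0.14974203] [ 3.14144587e+00  7.44105131e-04 -1.39668821e-01] [-0.35916585 -0.09030091 -2.16394965]
tip [166.91012341 115.91202779]
hub [204.18053894   5.91919505]
```

View pics/w4c.png

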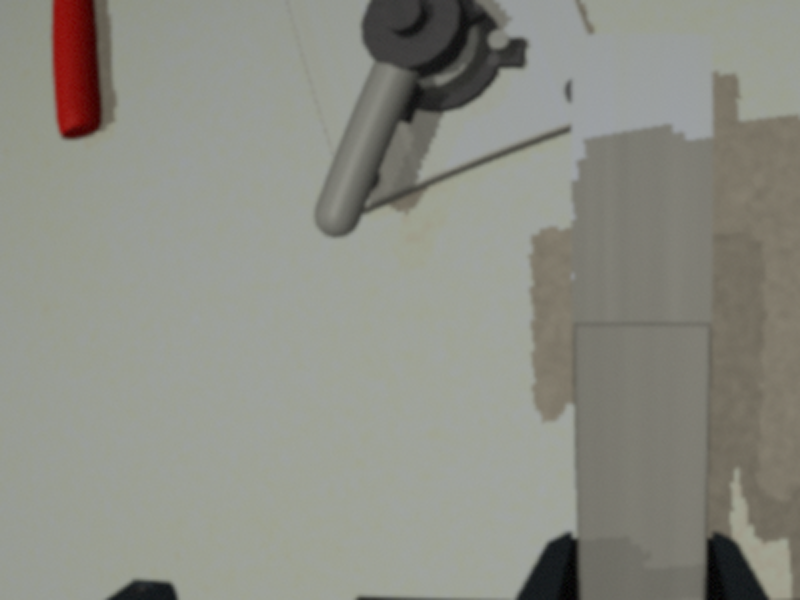

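The crop shows the stub clearly. The rounded end's centre is at px (169,107), its extreme at (168,118), the hub side at (197,35) and the pin top at (204,5).

```bash
python3 - <<'E'
from h import *
import pickle; s,c=pickle.load(open('w4.pkl','rb'))
P=lambda u,v,z:plane(wray(s,c,u,v),z)
a,b=P(169.3,107,.055),P(197.5,35,.055); h=P(204,5,.074); d=(b-a)/np.linalg.norm(b-a)
print('ball',a,'base',b,'ang',np.degrees(np.arctan2(d[1],d[0])),'tip',a-.009*d,'tip direct',P(168,118,.055)); print('hub',h, np.linalg.norm((h-a)[:2]),np.degrees(np.arctan2(*(h-a)[1::-1])))
print('tri tip',tri(wray(s,c,168,118),ray('top',279.5,241),ray('scene',348.5,245)))
print('tri hub',tri(wray(s,c,204,5),ray('top',297,211.5),ray('scene',328.6,258.5)))
print('hub top', plane(ray('top',297,211.5),.074))
E
```

```text
ball [0.5322 0.105  0.055 ] base [0.5822 0.0756 0.055 ] ang -30.455528174891782 tip [0.52444179 0.10956182 0.055     ] tip direct [0.5242 0.1074 0.055 ]
hub [0.5973 0.0631 0.074 ] 0.07741847324766878 -32.76635319621579
tri tip (array([0.5252, 0.1081, 0.0536]), [0.0008, 0.0017, 0.0014])
tri hub (array([0.5975, 0.0654, 0.0701]), [0.0019, 0.0032, 0.0046])
hub top [0.5966 0.0621 0.074 ]
```

Stub tip is about (0.525,0.108), pivot (0.597,0.063), 85 mm apart as specified, direction −32°. Moving to pre-insertion.

>>> arm_command(
  targets=[
    [[-2,34,-4,0,0,-0.7],[-2,34,-4,0,0,-0.74],[-2,34,-4,0,0,-0.74],[-2,34,-4,0,0,-0.74],[-2,34,-4,0,0,-0.74]],
  ],
)

```text
time_s: 5.3
position: [0.4014, 0.1814, 0.1298]
orientation: [3.142, -0.0, -0.527]
contact_force: [1.5, 0.5, -2.8]
opening: 0.0279
grasp_force: 55.0
```

>>> arm_command(
  targets=[
    [[0,0,-15,0,0,0],[0,0,-20,0,0,0],[0,0,-20,0,0,0],[0,0,-18,0,0,0],[0,0,-10,0,0,0]],
  ],
)

```text
time_s: 5.72
position: [0.4005, 0.1796, 0.0451]
orientation: [3.139, 0.002, -0.522]
contact_force: [-0.1, 0.3, -2.6]
opening: 0.0277
grasp_force: 55.0
```

```bash
python3 - <<'E'
from h import *
s=sense(); print(s['time_s'],s['position'],s['orientation'],np.degrees(s['joints'][5]),s['contact_force'])
cs={n:camera(n) for n in('top','scene')}
P=cs['scene']['pixels'][:,:,::-1];T=cs['top']['pixels'][:,:,::-1]
z=lambda i,x,y,w,h:cv2.resize(np.clip(i[y:y+h,x:x+w]*1.4,0,255).astype('uint8'),(400,300),interpolation=cv2.INTER_CUBIC)
cv2.imwrite('pics/c5.png',np.hstack([z(T,225,190,100,75),z(P,310,195,100,75)]))
y=s['orientation'][2]; m=s['position']+.131*np.array([np.cos(y),np.sin(y),0]); print('mouth',m)
E
```

```text
5.7167 [0.40050141 0.17961936 0.04511715] [ 3.13886310e+00  1.98537122e-03 -5.22102276e-01] 142.57709368341227 [-0.10463297  0.32709803 -2.58381017]
mouth [0.51404863 0.11428921 0.04511715]
```

View pics/c5.png

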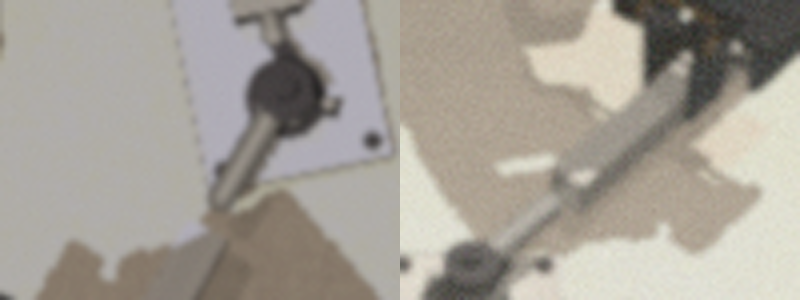

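In these crops the mouth and stub end sit in line in both views, mouth near (190,232) top and (575,185) scene. Starting insertion gently.

>>> arm_command(
  targets=[
    [[4.2,-2.6,0.7,0,0,-0.05],[4.2,-2.6,0.7,0,0,-0.05],[4.2,-2.6,0,0,0,-0.05],[4.2,-2.6,0,0,0,-0.05],[4.2,-2.6,0,0,0,-0.05]],
  ],
)

```text
time_s: 6.23
position: [0.4244, 0.1664, 0.0491]
orientation: [-3.139, -0.001, -0.551]
contact_force: [-1.1, 3.2, -2.0]
opening: 0.0278
grasp_force: 55.0
```

>>> arm_command(
  targets=[
    [[4.2,-2.6,0,0,0,-0.05],[4.2,-2.6,0,0,0,0],[4.2,-2.6,0,0,0,0],[0,0,0,0,0,0],[0,0,0,0,0,0]],
  ],
)

```text
time_s: 6.65
position: [0.4371, 0.1582, 0.0485]
orientation: [-3.14, -0.002, -0.556]
contact_force: [3.3, 0.6, -3.1]
opening: 0.0278
grasp_force: 55.0
```

>>> arm_command(
  targets=[
    [[4.3,-2.4,0,0,0,0],[4.3,-2.4,-0.5,0,0,0],[4.3,-2.4,-0.5,0,0,0],[4.3,-2.4,0,0,0,0],[0,0,0,0,0,0]],
  ],
)

```text
time_s: 7.07
position: [0.4539, 0.149, 0.0473]
orientation: [-3.141, -0.001, -0.555]
contact_force: [4.1, 2.6, -3.9]
opening: 0.0275
grasp_force: 55.0
```

>>> arm_command(
  targets=[
    [[2.6,-1.5,0,0,0,0],[2.6,-1.5,0,0,0,0],[0,0,0,0,0,0],[0,0,0,0,0,0],[0,0,0,0,0,0]],
  ],
)

```text
time_s: 7.48
position: [0.4584, 0.1464, 0.0473]
orientation: [-3.141, -0.0, -0.555]
contact_force: [2.3, 5.6, -4.6]
opening: 0.0277
grasp_force: 55.0
```

>>> arm_command(
  targets=[
    [[2.5,-1,0,0,0,0],[2.0,-0.5,0,0,0,0],[0,0,0,0,0,0],[0,0,0,0,0,0],[0,0,0,0,0,0]],
  ],
)

```text
time_s: 7.9
position: [0.4622, 0.1447, 0.0472]
orientation: [3.141, 0.001, -0.555]
contact_force: [0.9, 4.9, -3.9]
opening: 0.0279
grasp_force: 55.0
```

>>> arm_command(
  targets=[
    [[1.7,-1,0,0,0,0],[0,0,0,0,0,0],[0,0,0,0,0,0],[0,0,0,0,0,0],[0,0,0,0,0,0]],
  ],
)

```text
time_s: 8.32
position: [0.4635, 0.1438, 0.0471]
orientation: [3.141, 0.002, -0.555]
contact_force: [0.6, 5.8, -3.6]
opening: 0.0276
grasp_force: 55.0
```

>>> arm_command(
  targets=[
    [[1.7,-1,0,0,0,0],[1.7,-1,0,0,0,0],[0,0,0,0,0,0],[0,0,0,0,0,0],[0,0,0,0,0,0]],
  ],
)

```text
time_s: 8.73
position: [0.4638, 0.1433, 0.0471]
orientation: [3.14, 0.008, -0.555]
contact_force: [-8.2, 13.8, 1.7]
opening: 0.0278
grasp_force: 55.1
```

>>> arm_command(
  targets=[
    [[1.7,-1,0,0,0,0],[0,0,0,0,0,0],[0,0,0,0,0,0],[0,0,0,0,0,0],[0,0,0,0,0,0]],
  ],
)

```text
time_s: 9.15
position: [0.4638, 0.1429, 0.047]
orientation: [3.139, 0.011, -0.555]
contact_force: [-12.1, 17.6, 5.1]
opening: 0.0279
grasp_force: 55.1
```

The bar is home: about 20 N axially and no further travel. I'll back off slightly and swing along the arc (pivot ≈ (0.597,0.061)).

>>> arm_command(
  targets=[
    [[-2.5,1.5,0,0,0,0],[-4,-7.3,0,0,0,0.5],[-4,-7.3,0,0,0,0.5],[-3.2,-7.7,0,0,0,0.5],[-3.2,-7.7,0,0,0,0.5]],
  ],
)

```text
time_s: 9.57
position: [0.4508, 0.1137, 0.0472]
orientation: [-3.139, 0.004, -0.343]
contact_force: [-1.1, 14.9, -3.2]
opening: 0.0277
grasp_force: 55.1
```

```bash
cat > chk.py <<'E'
from h import *
s=sense(); p=s['position']; C=np.array([.5965,.0615]); v=p[:2]-C; y=s['orientation'][2]
th=np.arctan2(v[1],v[0])%(2*np.pi); e=np.array([np.cos(th),np.sin(th)]); F=s['contact_force'][:2]
so=p[:2]+.071*np.array([np.cos(y),np.sin(y)])-C
print('t %.2f r %.4f th %.1f yaw+180 %.1f sock r %.4f ang %.1f  Frad %.1f Ftan %.1f Tz %.2f'%(s['time_s'],np.hypot(*v),np.degrees(th),np.degrees(y)+180,np.hypot(*so),np.degrees(np.arctan2(so[1],so[0]))%360,F@e,F@[-e[1],e[0]],s['wrist_torque'][2]),p,s['contact_force'],s['orientation'])
E
python3 chk.py
```

```text
t 9.57 r 0.1547 th 160.3 yaw+180 160.4 sock r 0.0837 ang 160.2  Frad 6.1 Ftan -13.6 Tz 1.24 [0.45084252 0.11370936 0.04724032] [-1.12466389 14.85783195 -3.16266625] [-3.13929193  0.00353167 -0.34293562]
```

>>> arm_command(
  targets=[
    [[-2.4,-8,0,0,0,0.5],[-2.4,-8,0,0,0,0.5],[-1.6,-8.2,0,0,0,0.5],[-1.6,-8.2,0,0,0,0.5],[-0.7,-8.3,0,0,0,0.5]],
  ],
)

```text
time_s: 9.98
position: [0.4436, 0.0741, 0.0475]
orientation: [-3.136, 0.0, -0.079]
contact_force: [0.8, 20.0, -4.3]
opening: 0.0277
grasp_force: 55.6
```

>>> arm_command(
  targets=[
    [[-0.7,-8.3,0,0,0,0.5],[0.2,-8.3,0,0,0,0.5],[0.2,-8.3,0,0,0,0.5],[1.0,-8.3,0,0,0,0.5],[1.0,-8.3,0,0,0,0.5]],
  ],
)

```text
time_s: 10.4
position: [0.4468, 0.0333, 0.0475]
orientation: [-3.136, -0.004, 0.182]
contact_force: [5.7, 24.6, -8.1]
opening: 0.0277
grasp_force: 55.7
```

```bash
python3 chk.py
```

```text
t 10.40 r 0.1523 th 190.7 yaw+180 190.4 sock r 0.0813 ang 190.9  Frad -10.2 Ftan -23.1 Tz 2.09 [0.44683506 0.03333198 0.04752801] [ 5.74045045 24.61737839 -8.05892597] [-3.13583143 -0.00407251  0.18200644]
```

>>> arm_command(
  targets=[
    [[0,0,0,0,0,0],[0,0,0,0,0,0],[0,0,0,0,0,0],[0,0,0,0,0,0],[0,0,0,0,0,0]],
  ],
)

```text
time_s: 10.82
position: [0.4468, 0.033, 0.0475]
orientation: [-3.137, -0.004, 0.18]
contact_force: [5.9, 20.6, -7.0]
opening: 0.0281
grasp_force: 55.6
```

```bash
python3 chk.py; python3 - <<'E'
from h import *
s=sense(); cs={n:camera(n) for n in('top','scene')}
P=cs['scene']['pixels'][:,:,::-1];T=cs['top']['pixels'][:,:,::-1]
z=lambda i,x,y,w,h:cv2.resize(np.clip(i[y:y+h,x:x+w]*1.4,0,255).astype('uint8'),(400,300),interpolation=cv2.INTER_CUBIC)
cv2.imwrite('pics/c6.png',np.hstack([z(T,245,180,100,75),z(P,280,195,100,75)]))
E
```

```text
t 10.82 r 0.1524 th 190.8 yaw+180 190.3 sock r 0.0814 ang 191.2  Frad -9.7 Ftan -19.1 Tz 2.01 [0.44679647 0.03303702 0.04751597] [ 5.94612327 20.56501835 -7.03404458] [-3.1371035  -0.00359933  0.18010144]
```

View pics/c6.png

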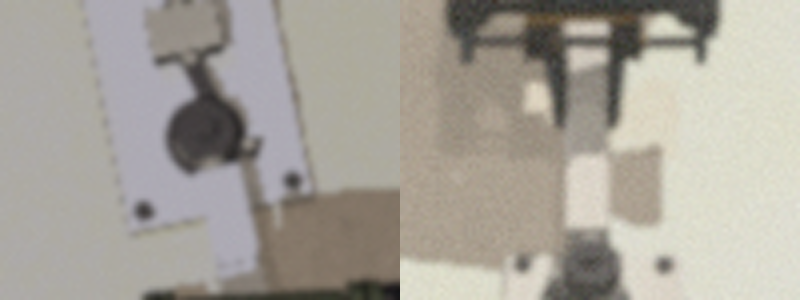

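The bar is fully over the stub with its mouth just short of the hub, and the fingers are well clear. Continuing the swing with a slight inward relief.

>>> arm_command(
  targets=[
    [[3.0,-7.8,0,0,0,0.5],[2.1,-8.0,0,0,0,0.5],[2.5,-7.9,0,0,0,0.5],[2.9,-7.8,0,0,0,0.5],[3.3,-7.6,0,0,0,0.5]],
  ],
)

```text
time_s: 11.33
position: [0.4595, -0.0054, 0.0473]
orientation: [-3.135, -0.003, 0.443]
contact_force: [3.3, 24.7, -3.9]
opening: 0.0281
grasp_force: 55.6
```

```bash
python3 chk.py
```

```text
t 11.33 r 0.1525 th 206.0 yaw+180 205.4 sock r 0.0815 ang 206.6  Frad -13.8 Ftan -20.7 Tz 1.93 [ 0.45953124 -0.0054389   0.04734218] [ 3.27682972 24.69612855 -3.89945434] [-3.13549339e+00 -3.09964054e-03  4.43374220e-01]
```

>>> arm_command(
  targets=[
    [[5.5,-6.5,0,0,0,0.5],[4.1,-7.2,0,0,0,0.5],[4.5,-7.0,0,0,0,0.5],[4.8,-6.7,0,0,0,0.5],[5.2,-6.5,0,0,0,0.5]],
  ],
)

```text
time_s: 11.75
position: [0.4803, -0.0402, 0.0466]
orientation: [-3.133, 0.002, 0.706]
contact_force: [-1.3, 15.5, -1.4]
opening: 0.0281
grasp_force: 55.2
```

```bash
python3 chk.py
```

```text
t 11.75 r 0.1544 th 221.2 yaw+180 220.4 sock r 0.0834 ang 221.9  Frad -9.3 Ftan -12.5 Tz 1.52 [ 0.48033631 -0.04020829  0.04664026] [-1.27534374 15.50187722 -1.44507279] [-3.13299811e+00  1.97766175e-03  7.05775113e-01]
```

>>> arm_command(
  targets=[
    [[5.5,-6.2,0,0,0,0.5],[5.8,-5.9,0,0,0,0.5],[6.1,-5.6,0,0,0,0.5],[3.2,-2.7,0,0,0,0.25],[0,0,0,0,0,0]],
  ],
)

```text
time_s: 12.17
position: [0.5028, -0.063, 0.0467]
orientation: [-3.138, 0.001, 0.887]
contact_force: [1.8, 6.2, -3.8]
opening: 0.028
grasp_force: 55.1
```

```bash
python3 chk.py
```

```text
t 12.17 r 0.1558 th 233.0 yaw+180 230.8 sock r 0.0849 ang 234.9  Frad -6.1 Ftan -2.3 Tz 1.19 [ 0.50282924 -0.063002    0.04666368] [ 1.8189182   6.21188418 -3.7628288 ] [-3.13785880e+00  1.13838833e-03  8.87422352e-01]
```

>>> arm_command(
  targets=[
    [[4.5,-3.2,0,0,0,0.35],[2.3,-1.6,0,0,0,0.17],[0,0,0,0,0,0],[0,0,0,0,0,0],[0,0,0,0,0,0]],
  ],
)

```text
time_s: 12.58
position: [0.507, -0.0672, 0.0463]
orientation: [-3.133, 0.003, 0.939]
contact_force: [-1.7, 7.0, -2.0]
opening: 0.0274
grasp_force: 55.0
```

```bash
python3 chk.py
```

```text
t 12.58 r 0.1568 th 235.2 yaw+180 233.8 sock r 0.0858 ang 236.3  Frad -4.7 Ftan -5.4 Tz 0.73 [ 0.50698666 -0.06717863  0.04634805] [-1.73562316  6.97539924 -2.02503186] [-3.13339766e+00  2.88505594e-03  9.39376174e-01]
```

>>> arm_command(
  targets=[
    [[2.5,-1.7,0,0,0,0.18],[0,0,0,0,0,0],[0,0,0,0,0,0],[0,0,0,0,0,0],[0,0,0,0,0,0]],
  ],
)

```text
time_s: 13.0
position: [0.509, -0.0687, 0.0462]
orientation: [-3.132, 0.003, 0.959]
contact_force: [-4.0, 7.6, -1.8]
opening: 0.0281
grasp_force: 55.0
```

```bash
python3 chk.py
```

```text
t 13.00 r 0.1569 th 236.1 yaw+180 234.9 sock r 0.0859 ang 237.1  Frad -4.1 Ftan -7.5 Tz 0.78 [ 0.50902357 -0.06872979  0.04622241] [-3.9792297   7.55782555 -1.81824479] [-3.13247936  0.00317988  0.95861578]
```

>>> arm_command(
  targets=[
    [[2.5,-1.7,0,0,0,0.18],[0,0,0,0,0,0],[0,0,0,0,0,0],[0,0,0,0,0,0],[0,0,0,0,0,0]],
  ],
)

```text
time_s: 13.42
position: [0.5111, -0.0702, 0.0461]
orientation: [-3.131, 0.003, 0.978]
contact_force: [-3.3, 6.0, -1.9]
opening: 0.0276
grasp_force: 55.0
```

```bash
python3 chk.py
```

```text
t 13.42 r 0.1570 th 237.0 yaw+180 236.0 sock r 0.0860 ang 237.9  Frad -3.3 Ftan -6.0 Tz 0.86 [ 0.51111977 -0.0702208   0.0461169 ] [-3.25545314  6.02160547 -1.90051587] [-3.13149219  0.00318655  0.97754151]
```

>>> arm_command(
  targets=[
    [[2.5,-1.6,0,0,0,0.18],[0,0,0,0,0,0],[2.5,-1.6,0,0,0,0.18],[0,0,0,0,0,0],[0,0,0,0,0,0]],
  ],
)

```text
time_s: 13.83
position: [0.5154, -0.0728, 0.0459]
orientation: [-3.129, 0.003, 1.015]
contact_force: [-5.1, 8.7, -1.1]
opening: 0.028
grasp_force: 55.0
```

```bash
python3 chk.py
```

```text
t 13.83 r 0.1569 th 238.9 yaw+180 238.2 sock r 0.0859 ang 239.5  Frad -4.8 Ftan -8.9 Tz 1.06 [ 0.51541761 -0.07280413  0.04589121] [-5.14368176  8.72519458 -1.08028401] [-3.12930940e+00  2.77858168e-03  1.01542572e+00]
```

>>> arm_command(
  targets=[
    [[2.6,-1.5,0,0,0,0.18],[0,0,0,0,0,0],[0,0,0,0,0,0],[0,0,0,0,0,0],[0,0,0,0,0,0]],
  ],
)

```text
time_s: 14.25
position: [0.5171, -0.0737, 0.0457]
orientation: [-3.127, 0.003, 1.034]
contact_force: [-6.7, 10.1, -0.4]
opening: 0.0278
grasp_force: 55.0
```

```bash
python3 chk.py; python3 - <<'E'
from h import *
cs={n:camera(n) for n in('top','scene')}
P=cs['scene']['pixels'][:,:,::-1];T=cs['top']['pixels'][:,:,::-1]
z=lambda i,x,y,w,h:cv2.resize(np.clip(i[y:y+h,x:x+w]*1.4,0,255).astype('uint8'),(400,300),interpolation=cv2.INTER_CUBIC)
cv2.imwrite('pics/c7.png',np.hstack([z(T,245,120,160,120),z(P,280,225,120,90)]))
E
```

```text
t 14.25 r 0.1568 th 239.6 yaw+180 239.2 sock r 0.0858 ang 239.9  Frad -5.3 Ftan -10.9 Tz 0.94 [ 0.51714381 -0.07374554  0.0457444 ] [-6.668545   10.08662596 -0.35441919] [-3.12721885e+00  2.53008596e-03  1.03366545e+00]
```

View pics/c7.png

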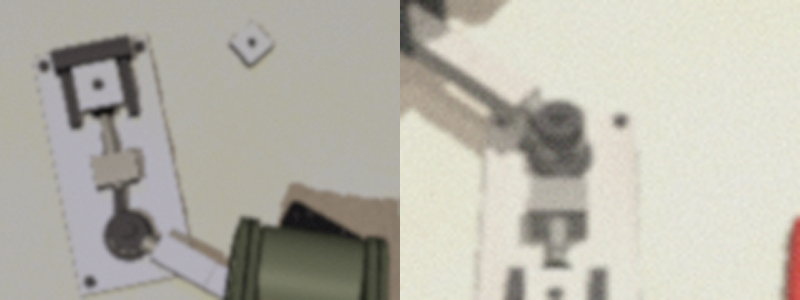

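The top crop shows the plunger extended and the block against the fence; the bar points about 239°. Force is now rising against the stop (about 11 N), so I'll give a final small push and hold.

>>> arm_command(
  targets=[
    [[1.7,-1.0,0,0,0,0.05],[0,0,0,0,0,0],[0,0,0,0,0,0],[0,0,0,0,0,0],[0,0,0,0,0,0]],
  ],
)

```text
time_s: 14.77
position: [0.5179, -0.0741, 0.0456]
orientation: [-3.125, 0.003, 1.039]
contact_force: [-7.5, 12.2, 0.8]
opening: 0.0275
grasp_force: 55.0
```

```bash
python3 chk.py
```

```text
t 14.77 r 0.1568 th 239.9 yaw+180 239.5 sock r 0.0858 ang 240.2  Frad -6.8 Ftan -12.6 Tz 1.08 [ 0.51789335 -0.07411728  0.04555681] [-7.47613476 12.23229249  0.84637412] [-3.12487720e+00  2.64497032e-03  1.03924751e+00]
```

>>> arm_command(
  targets=[
    [[0.8,-0.5,0,0,0,0],[0,0,0,0,0,0],[0,0,0,0,0,0],[0,0,0,0,0,0],[0,0,0,0,0,0]],
  ],
)

```text
time_s: 15.18
position: [0.518, -0.0742, 0.0455]
orientation: [-3.123, 0.003, 1.039]
contact_force: [-8.6, 13.5, 0.6]
opening: 0.0274
grasp_force: 55.1
```

>>> arm_command(
  targets=[
    [[-1.6,1.0,0,0,0,-0.1],[-1.7,1.0,0,0,0,-0.1],[-1.7,1.0,0,0,0,-0.1],[0,0,0,0,0,0],[0,0,0,0,0,0]],
  ],
)

```text
time_s: 15.6
position: [0.5148, -0.0726, 0.0459]
orientation: [-3.128, 0.003, 1.009]
contact_force: [-6.1, 9.0, -1.3]
opening: 0.0277
grasp_force: 55.1
```

```bash
python3 chk.py
```

```text
t 15.60 r 0.1570 th 238.7 yaw+180 237.8 sock r 0.0860 ang 239.4  Frad -4.5 Ftan -9.8 Tz 1.14 [ 0.51483798 -0.07260973  0.04586397] [-6.05088373  8.98626884 -1.34959638] [-3.12838589  0.00342177  1.00879348]
```

>>> arm_command(
  targets=[
    [[-2.1,1.3,0,0,0,-0.1],[-2.1,1.3,0,0,0,-0.1],[-1.7,1.0,0,0,0,-0.1],[0,0,0,0,0,0],[0,0,0,0,0,0]],
  ],
)

```text
time_s: 16.02
position: [0.5106, -0.0704, 0.0462]
orientation: [-3.133, 0.004, 0.976]
contact_force: [-3.1, 5.0, -2.2]
opening: 0.0281
grasp_force: 55.0
```

```bash
python3 chk.py
```

```text
t 16.02 r 0.1574 th 236.9 yaw+180 235.9 sock r 0.0864 ang 237.7  Frad -2.5 Ftan -5.4 Tz 0.70 [ 0.51060255 -0.07037217  0.04624528] [-3.12157575  5.01896497 -2.20764195] [-3.13277574  0.00355433  0.9764458 ]
```

>>> arm_command(
  targets=[
    [[-4.0,-1.5,0,0,0,-0.05],[-4.2,-6.5,0,0,0,0],[-4.4,-6.7,0,0,0,0],[-4.4,-6.7,0,0,0,0],[-4.4,-6.7,0,0,0,0]],
  ],
)

```text
time_s: 16.43
position: [0.4916, -0.1, 0.047]
orientation: [-3.138, 0.001, 0.97]
contact_force: [-2.0, 4.8, -3.1]
opening: 0.0277
grasp_force: 54.9
```

```bash
python3 chk.py
```

```text
t 16.43 r 0.1926 th 237.0 yaw+180 235.6 sock r 0.1216 ang 237.8  Frad -3.0 Ftan -4.3 Tz 0.51 [ 0.49159451 -0.100029    0.04696821] [-1.98655362  4.83753476 -3.09553653] [-3.13844231e+00  1.08171501e-03  9.70201115e-01]
```

>>> arm_command(
  targets=[
    [[-4.4,-6.7,0,0,0,0],[-4.4,-6.7,0,0,0,0],[-4.4,-6.7,0,0,0,0],[-5.5,-8.4,0,0,0,0],[-6.5,-10,0,0,0,0]],
  ],
)

```text
time_s: 16.85
position: [0.4686, -0.1395, 0.0477]
orientation: [3.14, -0.0, 0.97]
contact_force: [1.0, 0.2, -2.7]
opening: 0.0278
grasp_force: 54.9
```

```bash
python3 chk.py
```

```text
t 16.85 r 0.2383 th 237.5 yaw+180 235.6 sock r 0.1674 ang 238.4  Frad -0.7 Ftan 0.8 Tz -0.01 [ 0.46858577 -0.13954887  0.04767962] [ 1.03009863  0.16941214 -2.65723407] [ 3.13973415e+00 -2.03162783e-04  9.69811848e-01]
```

>>> arm_command(
  targets=[
    [[-13,-20,0,0,0,0],[-13,-20,0,0,0,0],[-3,-5,0,0,0,-0.95],[-3,-5,0,0,0,-0.95],[-3,-5,0,0,0,-0.95]],
  ],
)

```text
time_s: 17.27
position: [0.4329, -0.1948, 0.0476]
orientation: [3.14, -0.0, 0.665]
contact_force: [-0.6, 0.0, -2.1]
opening: 0.0277
grasp_force: 54.9
```

>>> arm_command(
  targets=[
    [[-3,-5,0,0,0,-0.95],[-3,-5,0,0,0,-0.95],[-3,-5,0,0,0,-0.95],[-3,-5,0,0,0,-0.95],[-3,-5,0,0,0,-0.95]],
  ],
)

```text
time_s: 17.68
position: [0.418, -0.2195, 0.0476]
orientation: [3.141, -0.001, 0.169]
contact_force: [-0.4, 0.5, -2.5]
opening: 0.0277
grasp_force: 54.9
```

>>> arm_command(
  targets=[
    [[0,0,-10,0,0,0],[0,0,-12,0,0,0],[0,0,-9,0,0,0],[0,0,-5,0,0,0],[0,0,-2,0,0,0]],
  ],
)

```text
time_s: 18.1
position: [0.4178, -0.2183, 0.0086]
orientation: [-3.141, 0.001, 0.174]
contact_force: [0.1, -1.0, -2.6]
opening: 0.0279
grasp_force: 54.9
```

```bash
python3 chk.py
```

```text
t 18.10 r 0.3320 th 237.4 yaw+180 190.0 sock r 0.2888 ang 247.9  Frad 0.8 Ftan 0.6 Tz -0.02 [ 0.41777357 -0.21834549  0.00860915] [ 0.0794457  -0.95531042 -2.59130338] [-3.14089236e+00  1.14462045e-03  1.73877618e-01]
```

>>> arm_command(
  targets=[
    [[0,0,-1,0,0,0],[0,0,-0.7,0,0,0],[0,0,-0.7,0,0,0],[0,0,0,0,0,0],[0,0,0,0,0,0]],
  ],
)

```text
time_s: 18.52
position: [0.4186, -0.2183, 0.0073]
orientation: [3.141, -0.0, 0.174]
contact_force: [0.7, 1.0, -2.1]
opening: 0.0278
grasp_force: 54.9
```

>>> arm_command(
  targets=[
    [[0,0,-0.7,0,0,0],[0,0,-0.7,0,0,0],[0,0,-0.7,0,0,0],[0,0,0,0,0,0],[0,0,0,0,0,0]],
  ],
)

```text
time_s: 18.93
position: [0.4186, -0.2183, 0.0068]
orientation: [3.141, -0.001, 0.174]
contact_force: [-3.7, 1.2, 14.9]
opening: 0.0276
grasp_force: 54.9
```

On the bench. Releasing (to a partial opening), then rising.

>>> arm_command(
  targets=[
    [[0,0,1,0,0,0],[0,0,0,0,0,0],[0,0,0,0,0,0],[0,0,0,0,0,0],[0,0,0,0,0,0]],
  ],
  hand=-0.5,
)

```text
time_s: 19.35
position: [0.4184, -0.2182, 0.0057]
orientation: [-3.142, 0.0, 0.174]
contact_force: [-0.6, 0.0, 0.0]
opening: 0.0577
grasp_force: 0.0
```

>>> arm_command(
  targets=[
    [[0,0,5,0,0,0],[0,0,20,0,0,0],[0,0,30,0,0,0],[0,0,35,0,0,0],[0,0,35,0,0,0]],
  ],
)

```text
time_s: 19.77
position: [0.4178, -0.2179, 0.1321]
orientation: [-3.141, 0.001, 0.174]
contact_force: [0.9, -0.5, 0.1]
opening: 0.0684
grasp_force: 0.0
```

>>> arm_command(
  targets=[
    [[-10,-20,20,0,0,0],[-10,-30,20,0,0,0],[-10,-30,10,0,0,0],[-10,-30,0,0,0,0],[0,-10,0,0,0,0]],
  ],
)

```text
time_s: 20.18
position: [0.3773, -0.3418, 0.1822]
orientation: [3.138, -0.001, 0.172]
contact_force: [0.2, -0.3, -0.6]
opening: 0.0687
grasp_force: 0.0
```

```bash
python3 - <<'E'
from h import *
print(sense()['contact_force'],sense()['time_s'])
cs={n:camera(n)['pixels'][:,:,::-1] for n in('top','scene')}
z=lambda i,x,y,w,h:cv2.resize(np.clip(i[y:y+h,x:x+w]*1.4,0,255).astype('uint8'),(400,300),interpolation=cv2.INTER_CUBIC)
T,P=cs['top'],cs['scene']
cv2.imwrite('pics/c8.png',np.vstack([np.hstack([z(T,200,120,320,240),z(T,245,125,140,105)]),np.hstack([z(P,120,140,280,210),z(P,280,230,120,90)])]))
E
```

```text
[ 0.21457046 -0.26471687 -0.61904845] 20.1833
```

View pics/c8.png

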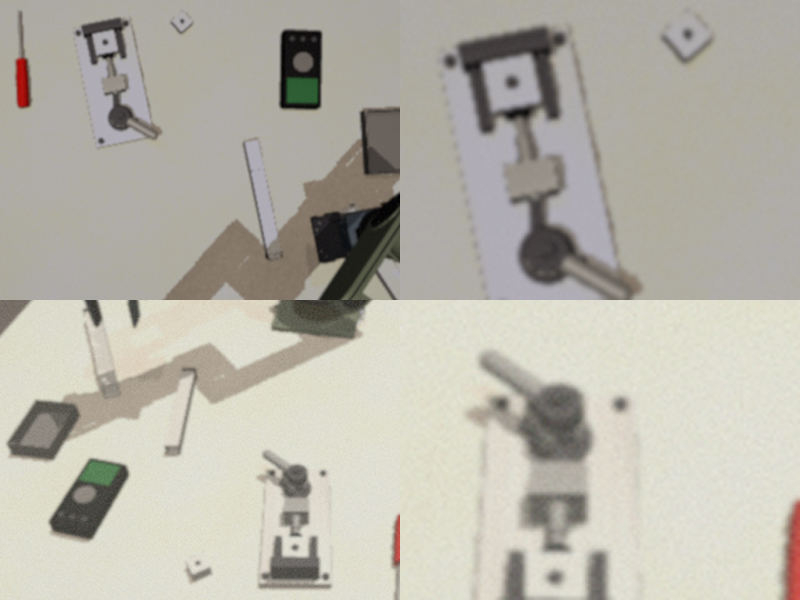

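The lever is over at its stop: hub (548,255), tip (630,290) in the crop. The block sits against the fence, the bar lies flat and clear, and the bystanders look unmoved.

```bash
python3 -c "
from cell import *
print(hand_in())"
```

```text
the job is handed in; nothing more can be done
None
```

I clamped the block, laid the bar flat and let it go well clear of the fixture, and handed the job in at about 20 s; hand-in returned no verdict. The press on the stop was about 13–14 N. In the last pictures the lever is over, the block is against the fence and the other things on the bench look unmoved.

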